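# Load the nut mill and hold it running at slow speed

## Robot

A 6-joint arm with a two-finger parallel gripper is mounted at the origin on a cart in front of the work surface, level with it; the furniture and walls round the work are solid. World frame = base frame: x ahead of the robot, y to its left, z up, the work surface at z = 0. Lengths are in m, angles in rad, forces in N, time in s.
With the tool pointing down it reaches from about 0.4 to 0.825 m from the base axis. Payload 7 kg.
Tool frame: the origin (TCP) lies at the very end of the fingers, on their centre line; the grasp point (between the pads) lies 19 mm behind it; x points along the fingers, y is the direction in which the jaws open and shut, and the axes are right-handed (so a half turn about x gives the same grasp; the last joint's range is limited). The gripper opens to 88 mm and grips with 3 to 60 N. Pads are 19 mm wide; open, the fingers measure 130 mm over their backs; the gripper's body (78 mm by 193 mm) begins 47 mm behind the grasp point.
Start: joints at [-0.858, 0.359, 0.012, 0, -1.224, -0.288], TCP at [0.278, -0.615, 0.227] pointing down, gripper open.
Joint ranges: [-3.07, 3.07], [-1.43, 2.12], [-1.02, 1.25], [-3.03, 1.67], [-3.05, -0], [-3.03, 3.03]. Speed limits (rad/s): [2.39, 2.39, 3.01, 3.14, 3.14, 3.14].

## Interface

Orientations are given as [roll, pitch, yaw] about the fixed x, y, z axes, in that order (R = Rz(yaw) Ry(pitch) Rx(roll)).
In Python, from station import arm gives the robot as it stands.
- The arm moves only by the shell command python3 -m inch 'ROWS' [OPENING] [FORCE]. ROWS is text: rows parted by semicolons, each of 6 numbers parted by spaces: the shift along the world's x, y, z in units of 30 mm (1.0 is 30 mm), then the turn, a rotation vector about the world's x, y, z in units of 5 degrees (1.0 is 5 degrees). In form: dx dy dz wx wy wz; .... A call has 1 to 12 rows; each row shifts and turns the commanded pose from where the row before left it; what a row does not reach is not made up. A row lasts 1/8 s, in which the tool goes at most 62.5 mm and 10.7 degrees, less where a joint would pass 70% of its speed; a pose out of reach is approached as far as the arm can. A call is refused whole if a number of a shift passes 1 or a number of a turn 1, either way. A call with a gripper value outside its range is refused whole. OPENING is the opening, from 0 (shut) to 1 (fully open), set as the call begins (- or left out, the last holds). The fingers move at their own pace and stop on an object; FORCE is the grip in N (left out, the last holds). Time passes only in rows, so rows that do not move let the fingers close. It gives the time, the measured TCP pose, the force and the opening at its end, in the units of the state.
- arm.get_state(): the state, without advancing time (a new reading comes with each control period).
- arm.grab_frame(name): name is "scene" or "top" or "wrist"; returns a dict with "frame" (400x640x3 uint8, red, green, blue), "range_z" (400x640 float32, m along the optical axis (not along the pixel's ray), 0 where there is no reading), "mtx" (3x3 intrinsics, pixels), "pose" (4x4, takes a point from camera to world coordinates). Camera axes: x right, y up, looking along -z (the intrinsics and any distortion apply to the point x, -y, -z); pixel columns grow to the right and rows downward; lengths in m; the calibration is good to about 2 mm. A picture is of the moment at which its call begins.
- arm.job_done(): hands the job in, once; it reports no verdict.
Trained networks look in a picture, given as the dict that the camera call returned (one of the last four; its "shot" number tells which), for a name from the list of things; names that differ only in an ending like _2 or _b are one class to them, and where a whole thing is asked for, a point or a joint stands for the part that bears it (a point fixed in the world has none). Each returns a list of dicts, best first, with "confidence" (0 to 1); they miss things now and then, are a little off and sometimes report something else, mostly with a low value. They report only what shows in the picture. A call takes as long as a camera call.
- arm.search_frame(picture, target): "extent" ([centre column, centre row, width, height] as shares, 0 to 1, of the picture: columns of its width, rows of its height, round what is visible of it).
- arm.masks_of(picture, target): "mask" (400x640 bool, what is visible of it) and "extent" ([centre column, centre row, width, height] as shares, 0 to 1, of the picture: columns of its width, rows of its height, round what is visible of it).
- arm.place_of(picture, target): "position" ([column, row] as shares, 0 to 1, of the picture: columns of its width, rows of its height: a listed point, or the origin of a listed thing).
The state is a dict: "t": time; "q": joint angles; "qd": joint speeds; "joint_efforts": joint torques, N m; "eef_pos": TCP position; "ee_rot": TCP orientation; "force": force on the tool from outside, world axes, zero at the start; "moment": the same for the moment, N m; "width": finger opening in m.
Only numpy, scipy, OpenCV 4.12 (cv2) and the standard library are available. Lean on these libraries where they do the work, as an engineer would, in place of code of your own. Each camera call takes 0.05 s, during which the arm holds its last target. There are 200 camera calls.

## Task

Pick up the blue measuring cup by its handle, pour all six hazelnuts into the steel hopper of the nut mill, and stand the empty cup upright on the worktop again. Only when the nuts are in, press the mill's red spring plunger half-way down, 12 mm, to the slow setting (the white ring on its stem is then level with the edge of the collar), and finish while still holding it there with the fingers. Leave the two loose bowls (the plain cream one and the white one with a dark rim line) where they are.

Things in the scene. Friction and masses are not known exactly. Their poses are not given: they have to be found in the camera images.
- mill: Electric nut mill fixed to the worktop: white rounded housing 150 (x) x 235 (y) x 70 mm high, with a round steel hopper towards its +y end and a red-capped plunger towards its -y end, 130 mm from the hopper's centre. Origin: centre of its underside; z up, -x is its front (slotted meal drawer). It never moves but stands at different places and yaws.
- hopper (a point): Centre of the hopper's flat inner floor, 75 mm above the worktop. The steel hopper is an open bowl: rim 55 mm above this point (130 mm above the worktop), 136 mm across outside, 128 mm inside at the rim, 84 mm across at the floor, wall 4 mm.
- plunger (a joint): Travel of the spring-loaded run plunger straight down, in m: 0 released (up), 0.024 at the bottom stop; half-way is 0.012. The spring pushes back with 3 N at once, 6.6 N half-way and 10 N at the bottom, and returns the plunger when let go.
- plunger_top (a point): Centre of the plunger's flat red cap, which is 40 mm in diameter and 18 mm thick; 135 mm above the worktop when released, moves with the plunger.
- collar (a point): Centre of the upper edge of the fixed grey collar (48 mm in diameter) in which the plunger's black stem (20 mm) slides, 90 mm above the worktop. A white ring on the stem stands 12 mm above this edge when released; it is level with the edge when the plunger is half-way down.
- cup: Blue plastic measuring cup, 0.1 kg, loose, upright, with the nuts in it. Conical: 45 mm high, 90 mm across the rim, 48 mm across the foot, wall 3 mm. A straight round handle, 14 mm thick, sticks out level along the cup's -x, its axis 40 mm above the foot, ending 128 mm from the cup's centre line (white end cap 18 mm). Origin: centre of the foot; z up through the mouth.
- cup_grip (a point): Grip point on the axis of the cup's handle, 85 mm from the cup's centre line and 40 mm above its foot. The cup empties when it is tipped by about 90 degrees or more about the handle, mouth sideways; its sides flare by 25 degrees.
- bowl_bird: Bystander: loose white porcelain bowl with a dark rim line, 128 mm across, 64 mm high; origin at the centre of its foot.
- bowl_cream: Bystander: loose plain cream porcelain bowl, 180 mm across, 82 mm high; origin at the centre of its foot.
- nut0: One of six identical hazelnuts (brown, round with a slight point, about 20 x 22 mm, 10 g), at the start in the cup. Origin: its centre.
- nut1: One of six identical hazelnuts (brown, round with a slight point, about 20 x 22 mm, 10 g), at the start in the cup. Origin: its centre.
- nut2: One of six identical hazelnuts (brown, round with a slight point, about 20 x 22 mm, 10 g), at the start in the cup. Origin: its centre.
- nut3: One of six identical hazelnuts (brown, round with a slight point, about 20 x 22 mm, 10 g), at the start in the cup. Origin: its centre.
- nut4: One of six identical hazelnuts (brown, round with a slight point, about 20 x 22 mm, 10 g), at the start in the cup. Origin: its centre.
- nut5: One of six identical hazelnuts (brown, round with a slight point, about 20 x 22 mm, 10 g), at the start in the cup. Origin: its centre.

How it is judged:
On the way, in this order (a step that is already met when the one before it is completed fails the run):
1. all six nuts are in the hopper (horizontal distance between each of nut0, nut1, nut2, nut3, nut4, nut5 and hopper below 0.064 m and z of nut0 in the frame of hopper between 0 and 0.055 m and z of nut1 in the frame of hopper between 0 and 0.055 m and z of nut2 in the frame of hopper between 0 and 0.055 m and z of nut3 in the frame of hopper between 0 and 0.055 m and z of nut4 in the frame of hopper between 0 and 0.055 m and z of nut5 in the frame of hopper between 0 and 0.055 m), for 0.2 s.
2. the cup stands upright on the worktop, let go (angle between cup's own z axis and vertical below 0.12 rad and height (world z) of cup between -0.006 and 0.006 m and contact force between cup and the fingers below 0.2 N), for 0.2 s.
3. the fingers hold the plunger half-way down (value of joint plunger between 0.008 and 0.016 m and contact force between plunger and the fingers above 2 N), for 0.2 s.
At the end, for the whole second after the job is handed in: All six nuts lie in the hopper (within 64 mm of its axis, below its rim), the cup stands upright on the worktop (within 0.12 rad, foot within 6 mm of the surface), not touched by the fingers, and the fingers push on the plunger with more than 2 N and hold it between 8 and 16 mm down (all of step 1 and all of step 2 and all of step 3); the arm keeps its last pose, push and grip.
It fails at once if the plunger is pressed before all nuts are in the hopper (value of joint plunger above 0.006 m and not (horizontal distance between each of nut0, nut1, nut2, nut3, nut4, nut5 and hopper below 0.064 m and z of nut0 in the frame of hopper between 0 and 0.055 m and z of nut1 in the frame of hopper between 0 and 0.055 m and z of nut2 in the frame of hopper between 0 and 0.055 m and z of nut3 in the frame of hopper between 0 and 0.055 m and z of nut4 in the frame of hopper between 0 and 0.055 m and z of nut5 in the frame of hopper between 0 and 0.055 m)).
It fails at once if the dark-rimmed bowl is moved by more than 30 mm (distance of bowl_bird from where it was at the start of the episode above 0.03 m).
It fails at once if the cream bowl is moved by more than 30 mm (distance of bowl_cream from where it was at the start of the episode above 0.03 m).
It also fails if it takes over 58 s, if anything falls off the work surface, if the arm or the gripper's body presses on something with over 40 N, if the wrist force passes 120 N, or if a joint passes its speed limit or range.

## Working session

There is one attempt and no reset: what is moved stays moved. The work goes in short steps, Python scripts to look and compute and a shell command to move; the robot and the scene stay as the last step left them, time stands still between calls to the robot, and variables do not carry over. Pictures are saved under pics/ and viewed, about 8 in all and at most 12, crops included, and the job is handed in when it is done.

```bash
mkdir -p pics
cat > h.py <<'E'
from station import arm
import numpy as np, cv2
def to_world(p,u,v,d=None,z=None):
    K=p["mtx"];T=p["pose"]
    r=np.array([(u-K[0,2])/K[0,0],-(v-K[1,2])/K[1,1],-1.])
    if d is None:
        w=T[:3,:3]@r; d=(z-T[2,3])/w[2]
    return T[:3,:3]@(r*d)+T[:3,3]
def pt(p,name,z):
    r=arm.place_of(p,name)
    if not r: return None
    a=r[0]; u=a["position"][0]*640; v=a["position"][1]*400
    return round(a["confidence"],2),(round(u),round(v)),to_world(p,u,v,z=z).round(4)
def save(p,n): cv2.imwrite(f"pics/{n}.png",cv2.cvtColor(p["frame"],cv2.COLOR_RGB2BGR))
E
python3 - <<'E'
from h import *
s=arm.get_state();print(s["t"],s["eef_pos"],s["ee_rot"],s["width"])
for c in("top","scene"):
    p=arm.grab_frame(c);save(p,c+"0");print(c,p["pose"][:3,3])
    for n,z in(("mill",0),("hopper",.075),("plunger_top",.135),("collar",.09),("cup",0),("cup_grip",.04),("bowl_bird",0),("bowl_cream",0)):
        print(n,pt(p,n,z))
E
```

```text
0.0 [ 0.27797185 -0.61455727  0.22562186] [1.65538891 1.5691193  2.08004634] 0.08759302114816624
top [0.1873684  0.03580854 1.61234929]
mill (0.6, (365, 184), array([ 0.563 , -0.1154,  0.    ]))
hopper (0.86, (351, 178), array([ 0.5628, -0.0637,  0.075 ]))
plunger_top (0.64, (399, 174), array([ 0.563 , -0.2055,  0.135 ]))
collar (0.78, (398, 177), array([ 0.5639, -0.2089,  0.09  ]))
cup (0.78, (283, 188), array([0.5456, 0.151 , 0.    ]))
cup_grip (0.95, (282, 215), array([0.4473, 0.1493, 0.04  ]))
bowl_bird (0.97, (186, 241), array([0.3679, 0.4562, 0.    ]))
bowl_cream None
scene [-0.03648054  0.63436378  1.01763832]
mill (0.69, (309, 179), array([ 0.5802, -0.1068, -0.    ]))
hopper (0.88, (306, 171), array([ 0.5653, -0.0709,  0.075 ]))
plunger_top (0.51, (330, 140), array([ 0.5613, -0.1969,  0.135 ]))
collar (0.73, (325, 152), array([ 0.5663, -0.176 ,  0.09  ]))
cup (0.72, (267, 232), array([0.536 , 0.1632, 0.    ]))
cup_grip (0.88, (290, 237), array([0.4445, 0.1496, 0.04  ]))
bowl_bird (0.6, (236, 334), array([ 0.3705,  0.4559, -0.    ]))
bowl_cream (0.81, (407, 160), array([ 0.3535, -0.4147,  0.    ]))
```

```bash
python3 -c "
import cv2,numpy as np
cv2.imwrite('pics/both.png',cv2.resize(np.vstack([cv2.imread('pics/top0.png'),cv2.imread('pics/scene0.png')]),(480,600)))"
```

```text
(no output)
```

View pics/top0.png

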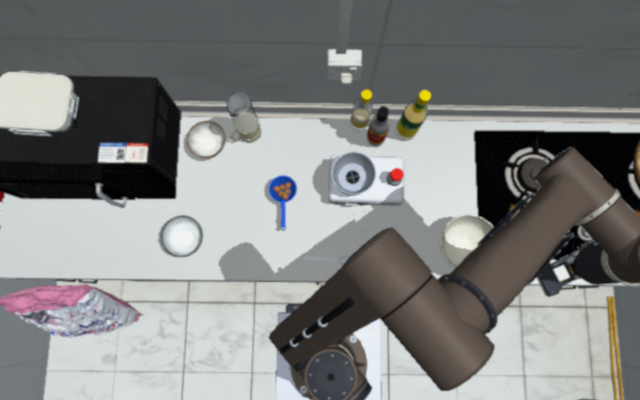

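View pics/scene0.png

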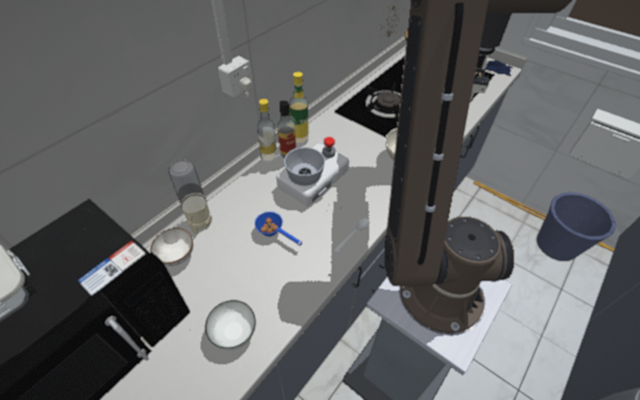

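The top view shows the cup at about (283,190) with its handle pointing at the robot. The hopper is at (352,174), the red cap at (397,175), the dark-rimmed bowl at (181,236) and the cream bowl at (468,240). I'll rise and cross over to the cup.

```bash
python3 -m inch '0 0 1 0 0 0;0 0 1 0 0 0;0 0 1 0 0 0;0 .5 1 0 0 0;.5 1 1 0 0 0;.5 1 0 0 0 -.9;.5 1 0 0 0 -1;.5 1 0 0 0 -1;.5 1 0 0 0 -1;.5 1 0 0 0 -1;.5 1 0 0 0 0;.5 1 0 0 0 0' 1 40
python3 -m inch '.5 1 0 0 0 0;.5 1 0 0 0 0;.5 1 0 0 0 0;.5 1 0 0 0 0;0 1 0 0 0 0;0 1 0 0 0 0;0 1 0 0 0 0;0 1 0 0 0 0;0 1 0 0 0 0;0 1 0 0 0 0;0 1 0 0 0 0;0 1 0 0 0 0' -
python3 -m inch '0 1 0 0 0 0;0 1 0 0 0 0;0 1 0 0 0 0;0 1 0 0 0 0;0 1 0 0 0 0;0 1 -.5 0 0 0;0 0 -.5 0 0 0;0 0 0 0 0 0' -
cat > look.py <<'E'
from h import *
import sys
from scipy.spatial.transform import Rotation as R
s=arm.get_state();M=R.from_euler('xyz',s["ee_rot"]).as_matrix();print(s["t"],s["eef_pos"].round(4),"x",M[:,0].round(3),"y",M[:,1].round(3),s["q"].round(2))
for c in("wrist","top"):
    p=arm.grab_frame(c);save(p,c+sys.argv[1])
    for n,z in(("hopper",.075),("plunger_top",.135),("collar",.09),("cup",0),("cup_grip",.04)):
        print(c,n,pt(p,n,z))
    m=arm.masks_of(p,"cup")
    if m:
        v,u=np.nonzero(m[0]["mask"]);d=p["range_z"][v,u]
        W=np.array([to_world(p,a,b,d=e) for a,b,e in zip(u,v,d) if e>0]);W=W[(W[:,2]>.03)&(W[:,2]<.06)]
        x0=W[:,0].min();print(c,"cup",m[0]["confidence"],W.min(0).round(4),W.max(0).round(4))
        H=W[W[:,0]<x0+.07]
        if len(H)>5: print("handle y at x",np.polyfit(H[:,0],H[:,1],1),H.mean(0).round(4),H[:,2].max())
E
python3 look.py 1
```

```text
t: 2.4
eef_pos: [0.3985, -0.359, 0.3768]
ee_rot: [-0.322, 1.57, -0.324]
force: [0.7, -0.4, -1.1]
width: 0.0877
t: 3.9
eef_pos: [0.458, 0.0009, 0.3768]
ee_rot: [0.469, 1.57, 0.466]
force: [0.3, -0.4, -0.2]
width: 0.0873
t: 4.9
eef_pos: [0.4576, 0.1795, 0.3455]
ee_rot: [-2.449, 1.569, -2.452]
force: [0.3, 0.0, 0.6]
width: 0.0878
4.9 [0.4576 0.1795 0.3455] x [-0.002 -0.001 -1.   ] y [ 0.002  1.    -0.001] [ 0.77 -0.01 -0.17 -0.   -1.41 -2.35]
wrist hopper (0.71, (151, 240), array([ 0.5704, -0.0714,  0.075 ]))
wrist plunger_top (0.34, (292, 214), array([0.5084, 0.1476, 0.135 ]))
wrist collar (0.71, (58, 238), array([ 0.5607, -0.1966,  0.09  ]))
wrist cup None
wrist cup_grip (0.67, (297, 153), array([0.445 , 0.1498, 0.04  ]))
wrist cup 0.7 [0.3991 0.1081 0.03  ] [0.5747 0.1964 0.049 ]
handle y at x [0.03612803 0.1330027 ] [0.4334 0.1487 0.0443] 0.04899917992645547
top hopper (0.73, (350, 179), array([ 0.5593, -0.0615,  0.075 ]))
top plunger_top (0.58, (464, 246), array([ 0.3488, -0.3916,  0.135 ]))
top collar (0.78, (396, 177), array([ 0.5647, -0.2012,  0.09  ]))
top cup (0.46, (283, 190), array([0.539 , 0.1512, 0.    ]))
top cup_grip (0.69, (284, 217), array([0.4426, 0.1437, 0.04  ]))
top cup 0.46 [0.4032 0.1386 0.0338] [0.504  0.1732 0.055 ]
handle y at x [0.04411816 0.12551685] [0.4393 0.1449 0.0463] 0.05448428805458749
```

Measured cup centre is about (0.529, 0.152). The handle lies along −x at y ≈ 0.149 and its top is at 0.047, as it should be. Before gripping, I'll test empty, at height, whether the wrist can make the pour turn (about −x).

```bash
python3 -m inch '0 -.5 0 -1 0 0;0 -.5 0 -1 0 0;0 -.5 0 -1 0 0;0 -.5 0 -1 0 0;0 -.5 0 -1 0 0;0 -.5 0 -1 0 0;0 -.5 0 -1 0 0;0 -.5 0 -1 0 0;0 -.5 0 -1 0 0;0 -.5 0 -1 0 0;0 -.5 0 -1 0 0;0 -.5 0 -1 0 0' -
python3 -m inch '0 -.5 0 -1 0 0;0 -.5 0 -1 0 0;0 -.5 0 -1 0 0;0 -.5 0 -1 0 0;0 -.5 0 -1 0 0;0 -.5 0 -1 0 0;0 -.5 0 -1 0 0;0 -.5 0 -1 0 0;0 -.5 0 -1 0 0;0 -.5 0 -1 0 0;0 0 0 0 0 0' -
python3 -c "
from h import *
from scipy.spatial.transform import Rotation as R
s=arm.get_state();print(s['q'].round(2),R.from_euler('xyz',s['ee_rot']).as_matrix().round(2))"
```

```text
t: 7.1
eef_pos: [0.4584, -0.0001, 0.3466]
ee_rot: [-1.568, 0.521, -1.57]
force: [0.8, 0.9, -1.1]
width: 0.0879
t: 8.48
eef_pos: [0.474, -0.1408, 0.3758]
ee_rot: [-1.617, -0.319, -1.577]
force: [-0.2, 0.0, -0.4]
width: 0.0875
[ 0.65  0.56 -0.93  0.94 -1.94 -3.03] [[-0.01 -0.05  1.  ]
 [-0.95 -0.31 -0.02]
 [ 0.31 -0.95 -0.04]]
```

The turn is feasible, but joint 6 reaches its limit (−3.03) at 108°. Gripping with the hand turned half round (joint 6 about +0.8) leaves plenty of room, so I'll go back to the cup and make that half turn on the way.

```bash
python3 -m inch '0 .44 0 1 1 -.27;0 .44 0 1 1 -.18;0 .44 0 1 1 -.09;0 .44 0 1 1 0;0 .44 0 1 1 .09;0 .44 0 1 1 .18;0 .44 0 1 1 .27;0 .44 0 1 1 .36;0 .44 0 1 1 .47;0 .44 0 1 1 .58;0 .44 0 1 1 .7;0 .44 0 1 1 .84' -
python3 -m inch '0 .44 0 1 1 1;0 .44 0 1 .84 1;0 .44 0 1 .7 1;0 .44 0 1 .58 1;0 .44 0 1 .47 1;0 .44 0 1 .36 1;0 .44 0 1 .27 1;0 .44 0 1 .18 1;0 .44 0 1 .09 1;0 .44 -.3 .6 0 1;0 0 -.3 0 0 1;0 0 -.3 0 0 1' -
python3 -m inch '0 0 -.3 0 0 1;0 0 -.3 0 0 1;0 0 -.3 0 0 1;0 0 -.3 0 0 1;0 0 -.3 0 0 1;0 0 -.3 0 0 1;0 0 -.3 0 0 1;0 0 -.3 0 0 1;0 0 -.3 0 0 1;0 0 0 0 0 .7;0 0 0 0 0 0' .7
python3 look.py 2
```

```text
t: 9.98
eef_pos: [0.4738, 0.0198, 0.3762]
ee_rot: [-2.742, 0.738, -1.555]
force: [0.1, -0.8, -0.3]
width: 0.0879
t: 11.48
eef_pos: [0.4736, 0.1513, 0.3496]
ee_rot: [-1.41, 1.55, 0.933]
force: [-0.3, -0.2, -0.4]
width: 0.0877
t: 12.85
eef_pos: [0.4737, 0.1512, 0.2686]
ee_rot: [-1.488, 1.552, 1.698]
force: [0.9, -0.6, 0.8]
width: 0.0615
12.85 [0.4737 0.1512 0.2686] x [-0.002  0.019 -1.   ] y [ 0.045 -0.999 -0.019] [ 0.69  0.03 -0.3  -0.02 -1.23  0.93]
wrist hopper (0.69, (527, 101), array([ 0.5645, -0.0663,  0.075 ]))
wrist plunger_top None
wrist collar None
wrist cup (0.7, (327, 118), array([ 0.5347,  0.1478, -0.    ]))
wrist cup_grip (0.77, (326, 187), array([0.4498, 0.1444, 0.04  ]))
wrist cup 0.7 [0.4014 0.1077 0.03  ] [0.5765 0.196  0.0491]
handle y at x [0.02995265 0.1349227 ] [0.4379 0.148  0.0445] 0.04914795263930205
top hopper (0.93, (352, 178), array([ 0.5618, -0.0663,  0.075 ]))
top plunger_top (0.42, (396, 173), array([ 0.5667, -0.1967,  0.135 ]))
top collar (0.58, (396, 178), array([ 0.5603, -0.2029,  0.09  ]))
top cup (0.74, (284, 190), array([0.537 , 0.1501, 0.    ]))
top cup_grip (0.75, (282, 216), array([0.4457, 0.1482, 0.04  ]))
top cup 0.6 [0.4035 0.1319 0.0317] [0.5034 0.1738 0.0543]
handle y at x [0.05482307 0.12090457] [0.4403 0.145  0.0457] 0.054280309200739785
```

```bash
python3 -m inch '-.4 -.1 -1 -.2 0 0;-.4 0 -1 0 0 0;-.43 0 -1 0 0 0;0 0 -1 0 0 0;0 0 -1 0 0 0;0 0 -1 0 0 0;0 0 -.8 0 0 0;0 0 -.65 0 0 0;0 0 -.5 0 0 0;0 0 -.3 0 0 0;0 0 0 0 0 0' .5
python3 -m inch '0 0 0 0 0 0;0 0 0 0 0 0;0 0 0 0 0 0;0 0 0 0 0 0;0 0 0 0 0 0' 0 45
python3 -m inch '0 0 .3 0 0 0;0 0 .4 0 0 0;0 0 .5 0 0 0;0 0 .5 0 0 0;0 0 .3 0 0 0;0 0 0 0 0 0' -
python3 look.py 3
```

```text
t: 14.92
eef_pos: [0.4368, 0.147, 0.0204]
ee_rot: [0.138, 1.567, -2.959]
force: [-0.0, 0.3, 0.1]
width: 0.0438
t: 15.55
eef_pos: [0.437, 0.1473, 0.0209]
ee_rot: [-0.09, 1.568, 3.096]
force: [0.0, 0.4, -0.2]
width: 0.0127
t: 16.3
eef_pos: [0.4372, 0.1476, 0.0816]
ee_rot: [-0.619, 1.568, 2.566]
force: [0.8, -0.7, -2.2]
width: 0.0128
16.3 [0.4372 0.1476 0.0816] x [-0.002  0.001 -1.   ] y [ 0.044 -0.999 -0.001] [ 0.75  0.16 -0.64 -0.   -0.77  0.87]
wrist hopper None
wrist plunger_top (0.67, (275, 52), array([0.5258, 0.1651, 0.135 ]))
wrist collar None
wrist cup (0.61, (322, 68), array([0.5378, 0.1495, 0.    ]))
wrist cup_grip None
wrist cup 0.77 [0.5258 0.1309 0.059 ] [0.5411 0.1619 0.06  ]
handle y at x [-0.829278    0.59304124] [0.5342 0.15   0.0597] 0.0599940014125708
top hopper (0.84, (350, 178), array([ 0.5615, -0.0615,  0.075 ]))
top plunger_top (0.68, (397, 175), array([ 0.5593, -0.1975,  0.135 ]))
top collar (0.65, (395, 179), array([ 0.557 , -0.2001,  0.09  ]))
top cup (0.47, (282, 187), array([0.5489, 0.1567, 0.    ]))
top cup_grip (0.63, (284, 187), array([0.5394, 0.1452, 0.04  ]))
top cup 0.62 [ 0.4839 -0.2305  0.0301] [0.6402 0.0036 0.06  ]
handle y at x [ 1.35742302 -0.76672117] [ 0.4944 -0.0956  0.0468] 0.05996309592994664
```

View pics/wrist3.png

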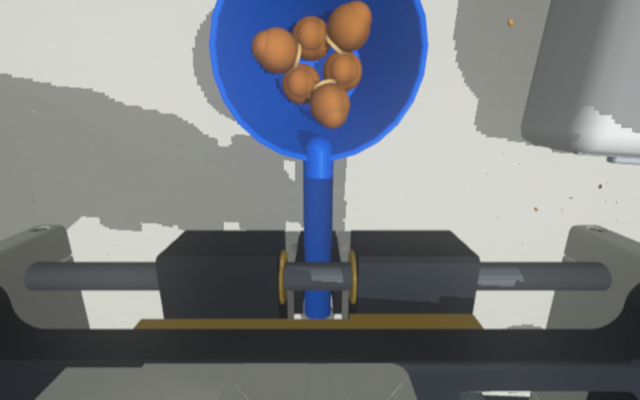

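The cup hangs level in the grip and all six nuts are in it around (315,65). I'll carry it to just −y of the hopper's centre, above the rim.

```bash
python3 -m inch '0 0 .6 0 0 0;0 0 1 0 0 0;.1 -.3 1 0 0 0;.1 -.6 1 0 0 0;.1 -.8 .7 0 0 0;.1 -.9 .3 0 0 0;.1 -.9 0 0 0 0;.1 -.9 0 0 0 0;.1 -.9 0 0 0 0;.1 -.9 0 0 0 0;.07 -.8 0 0 0 0;0 -.6 0 0 0 0' -
python3 -m inch '0 -.4 0 0 0 0;0 0 0 0 0 0;0 0 0 0 0 0' -
python3 look.py 4
```

```text
t: 18.5
eef_pos: [0.4629, -0.0817, 0.2186]
ee_rot: [-0.04, 1.567, -3.138]
force: [-1.1, 0.2, -1.9]
width: 0.0128
t: 18.88
eef_pos: [0.4631, -0.0924, 0.2188]
ee_rot: [-0.094, 1.568, 3.092]
force: [-0.9, -0.2, -1.5]
width: 0.0131
18.875 [ 0.4631 -0.0924  0.2188] x [-0.003  0.    -1.   ] y [ 0.044 -0.999 -0.   ] [ 0.22  0.03 -0.43 -0.   -1.12  1.39]
wrist hopper None
wrist plunger_top (0.77, (465, 79), array([ 0.5614, -0.1958,  0.135 ]))
wrist collar (0.58, (444, 82), array([ 0.5625, -0.1983,  0.09  ]))
wrist cup (0.74, (443, 81), array([ 0.5716, -0.2314,  0.    ]))
wrist cup_grip (0.71, (319, 240), array([ 0.3859, -0.0965,  0.04  ]))
wrist cup 0.88 [ 0.4895 -0.126   0.0568] [ 0.4911 -0.1223  0.0599]
top hopper None
top plunger_top (0.62, (185, 239), array([0.3586, 0.4225, 0.135 ]))
top collar None
top cup None
top cup_grip None
```

View pics/wrist4.png

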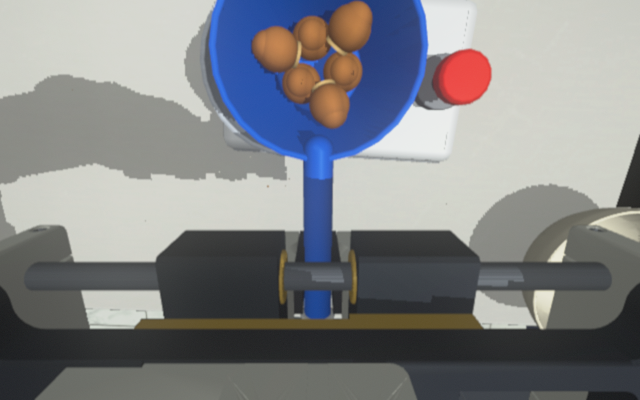

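The nuts are still aboard. The red cap at (465,79) works out to (0.561,−0.196), which matches a hopper at about (0.563,−0.066). Pouring now.

```bash
python3 -m inch '0 -.03 .02 -1 0 0;0 -.03 .02 -1 0 0;0 -.03 .02 -1 0 0;0 -.03 .02 -1 0 0;0 -.03 .03 -1 0 0;0 -.03 .03 -1 0 0;0 -.03 .03 -1 0 0;0 -.03 .03 -1 0 0;0 -.03 .04 -1 0 0;0 -.03 .04 -.8 0 0;0 -.03 .04 -.8 0 0;0 -.03 .04 -.8 0 0' -
python3 -m inch '0 -.03 .04 -.8 0 0;0 -.03 .04 -.8 0 0;0 -.03 .04 -.8 0 0;0 -.03 .04 -.8 0 0;0 -.03 .04 -.8 0 0;0 -.03 .04 -1 0 0;0 -.02 .04 -1 0 0;0 0 .04 -1 0 0;0 0 .04 -1 0 0;0 0 .04 -1 0 0;0 0 0 0 0 0' -
cat > nuts.py <<'E'
from h import *
import sys
for c in("scene","top"):
    p=arm.grab_frame(c);save(p,c+sys.argv[1])
    for n in("nut0",):
        for r in arm.masks_of(p,n)[:8]:
            v,u=np.nonzero(r["mask"]); d=p["range_z"][v,u]; k=d>0
            if k.any(): print(c,round(r["confidence"],2),(round(u.mean()),round(v.mean())),len(u),to_world(p,u[k].mean(),v[k].mean(),d=np.median(d[k])).round(3))
p=cv2.imread(f"pics/scene{sys.argv[1]}.png")[110:230,230:390];q=cv2.imread(f"pics/top{sys.argv[1]}.png")[130:250,260:420]
cv2.imwrite(f"pics/crop{sys.argv[1]}.png",cv2.resize(np.hstack([p,q]),(800,300),interpolation=cv2.INTER_CUBIC))
E
python3 nuts.py 5
```

```text
t: 21.08
eef_pos: [0.4636, -0.103, 0.2294]
ee_rot: [1.526, 0.575, -1.573]
force: [-0.1, 0.8, -1.6]
width: 0.0125
t: 22.45
eef_pos: [0.4636, -0.1093, 0.2401]
ee_rot: [1.525, -0.21, -1.574]
force: [-0.6, -0.3, -1.1]
width: 0.0126
top 0.65 (373, 177) 2213 [ 0.566 -0.133  0.078]
```

View pics/crop5.png

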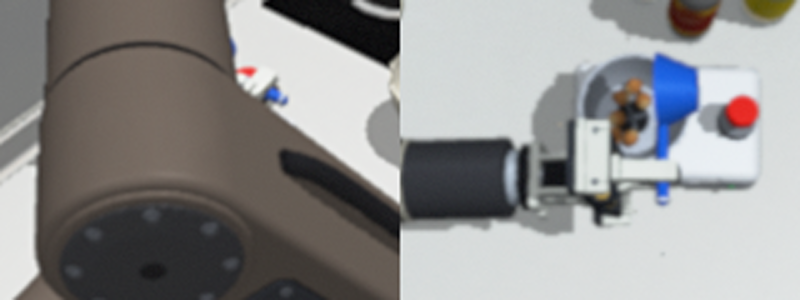

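The nuts show in the hopper. I'll tip a little further to be sure, then turn the cup back level above the hopper and carry it back.

```bash
python3 -m inch '0 0 .1 -1 0 0;0 0 .1 -1 0 0;0 0 .1 -1 0 0;0 0 0 0 0 0;0 0 .1 1 0 0;0 0 .1 1 0 0;0 0 .1 1 0 0;0 0 .1 1 0 0;0 0 .1 1 0 0;0 0 .1 1 0 0;0 0 .1 1 0 0;0 0 .1 1 0 0' -
python3 -m inch '0 0 0 1 0 0;0 0 0 1 0 0;0 0 0 1 0 0;0 0 0 1 0 0;0 .1 0 1 0 0;0 .2 0 1 0 0;0 .4 0 1 0 0;0 .5 0 1 0 0;0 .7 0 1 0 0;0 .8 0 1 0 0;0 .8 0 1 0 0;0 .8 0 1 0 0' -
python3 -m inch '-.1 .8 0 1 0 0;-.1 .8 0 1 0 0;-.2 .8 0 1 0 0;-.2 .8 0 .4 0 0;-.2 .8 -.3 0 0 0;-.1 .6 -.5 0 0 0;0 .4 -.7 0 0 0;0 0 -.7 0 0 0;0 0 0 0 0 0' -
python3 look.py 6; python3 nuts.py 7
```

```text
t: 24.15
eef_pos: [0.4631, -0.1092, 0.2752]
ee_rot: [1.528, 0.234, -1.572]
force: [-0.1, 0.2, -0.4]
width: 0.0126
t: 25.65
eef_pos: [0.4625, 0.0205, 0.2759]
ee_rot: [1.526, 1.28, -1.57]
force: [-0.9, 0.2, -1.4]
width: 0.0131
t: 26.78
eef_pos: [0.4347, 0.1691, 0.2067]
ee_rot: [0.365, 1.564, -2.732]
force: [-0.6, 0.0, -0.3]
width: 0.0125
26.775 [0.4347 0.1691 0.2067] x [-0.006 -0.003 -1.   ] y [ 0.045 -0.999  0.002] [ 0.79  0.03 -0.45 -0.   -1.09  0.82]
wrist hopper (0.82, (597, 51), array([ 0.5652, -0.0649,  0.075 ]))
wrist plunger_top None
wrist collar None
wrist cup (0.97, (321, 66), array([0.5513, 0.1704, 0.    ]))
wrist cup_grip (0.86, (319, 244), array([0.3577, 0.1648, 0.04  ]))Traceback (most recent call last):
  File "look.py", line 13, in <module>
    x0=W[:,0].min();print(c,"cup",m[0]["confidence"],W.min(0).round(4),W.max(0).round(4))
    return umr_minimum(a, axis, None, out, keepdims, initial, where)
ValueError: zero-size array to reduction operation minimum which has no identity
```

View pics/crop7.png

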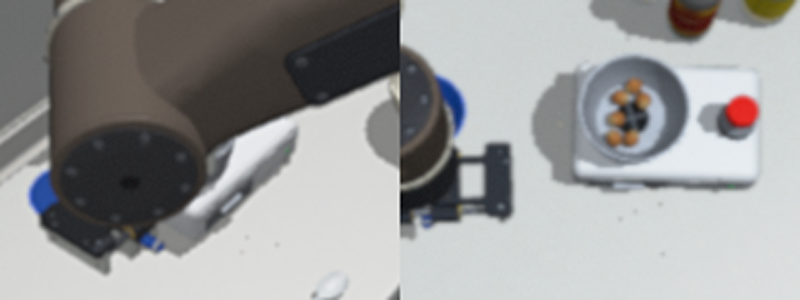

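View pics/wrist6.png

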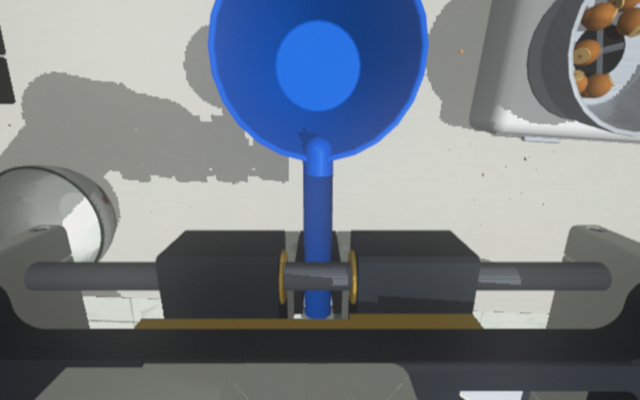

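The cup is empty and I count six nuts in the hopper. Next I'll set the cup down, let go and rise.

```bash
python3 -m inch '0 0 -1 0 0 0;0 0 -1 0 0 0;0 0 -1 0 0 0;0 0 -1 0 0 0;0 0 -.8 0 0 0;0 0 -.6 0 0 0;0 0 -.4 0 0 0;0 0 -.2 0 0 0;0 0 -.15 0 0 0;0 0 0 0 0 0;0 0 0 0 0 0' -
python3 -m inch '0 0 0 0 0 0;0 0 0 0 0 0;0 0 0 0 0 0;0 0 0 0 0 0' .45
python3 -m inch '0 0 .4 0 0 0;0 0 .8 0 0 0;0 0 1 0 0 0;0 0 1 0 0 0;0 0 1 0 0 0;0 0 1 0 0 0;0 -.5 1 0 0 0;0 -1 .5 0 0 0;0 -1 0 0 0 0;0 -1 0 0 0 0;0 -1 0 0 0 0;0 -1 0 0 0 0' -
python3 -m inch '0 -1 0 0 0 0;0 -1 0 0 0 0;.8 -1 0 0 0 0;.8 -1 0 0 0 0;.8 -1 0 0 0 0;.8 -1 0 0 0 0;.8 -.7 0 0 0 0;0 0 0 0 0 0' 0 30
sed -i 's/if m:/if 0:/' look.py; python3 look.py 8
```

```text
t: 28.7
eef_pos: [0.4363, 0.1697, 0.0245]
ee_rot: [-0.263, 1.568, 2.923]
force: [-0.4, 0.8, -1.1]
width: 0.0129
t: 29.2
eef_pos: [0.4361, 0.1695, 0.0241]
ee_rot: [-0.101, 1.568, 3.084]
force: [0.3, -0.7, -0.5]
width: 0.0389
t: 30.7
eef_pos: [0.4358, 0.0034, 0.226]
ee_rot: [-0.243, 1.568, 2.942]
force: [0.5, -0.2, -1.1]
width: 0.0397
t: 31.7
eef_pos: [0.5568, -0.1979, 0.2249]
ee_rot: [0.01, 1.567, -3.089]
force: [0.0, 0.8, -0.3]
width: 0.0008
31.7 [ 0.5568 -0.1979  0.2249] x [-0.004 -0.    -1.   ] y [ 0.042 -0.999  0.   ] [-0.01  0.22 -0.18  0.   -1.17  1.62]
wrist hopper (0.73, (190, 169), array([ 0.5647, -0.067 ,  0.075 ]))
wrist plunger_top (0.89, (321, 193), array([ 0.5613, -0.1997,  0.135 ]))
wrist collar (0.38, (25, 176), array([0.5546, 0.0868, 0.09  ]))
wrist cup (0.57, (26, 176), array([0.5311, 0.1729, 0.    ]))
wrist cup_grip None
top hopper (0.83, (349, 176), array([ 0.5691, -0.0585,  0.075 ]))
top plunger_top (0.62, (398, 175), array([ 0.5608, -0.2002,  0.135 ]))
top collar (0.87, (395, 178), array([ 0.5615, -0.2001,  0.09  ]))
top cup None
top cup_grip (0.93, (278, 218), array([0.4401, 0.1637, 0.04  ]))
```

View pics/top8.png

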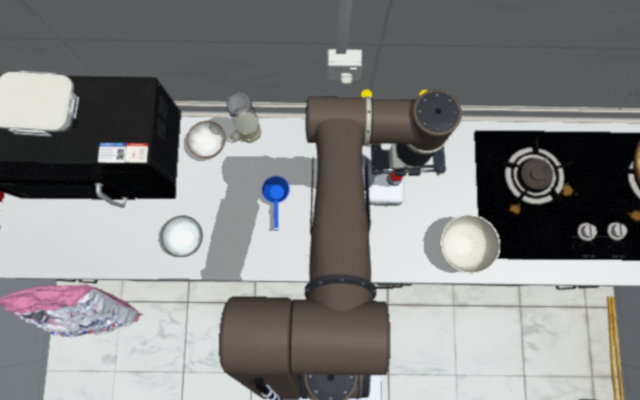

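The cup stands upright at (275,190) in the picture, let go, and both bowls are where they were. Now I'll come down to just above the red cap and then press.

```bash
python3 -m inch '.15 0 -.8 0 0 0;0 0 -.8 0 0 0;0 0 -.6 0 0 0;0 0 -.4 0 0 0;0 0 -.2 0 0 0;0 0 0 0 0 0;0 0 0 0 0 0' -
python3 -m inch '0 0 -.1 0 0 0;0 0 -.1 0 0 0;0 0 -.1 0 0 0;0 0 -.1 0 0 0;0 0 -.1 0 0 0;0 0 0 0 0 0;0 0 0 0 0 0;0 0 0 0 0 0' -
```

```text
t: 33.28
eef_pos: [0.561, -0.1966, 0.1418]
ee_rot: [0.027, 1.569, -3.071]
force: [0.8, 0.7, 0.6]
width: 0.0003
t: 34.28
eef_pos: [0.5606, -0.1966, 0.1263]
ee_rot: [-0.023, 1.568, -3.12]
force: [-0.9, 1.3, 4.6]
width: 0.0002
```

```bash
python3 -m inch '0 0 -.06 0 0 0;0 0 -.06 0 0 0;0 0 0 0 0 0;0 0 0 0 0 0;0 0 0 0 0 0;0 0 0 0 0 0' -
python3 - <<'E'
from h import *
for i in range(4):
    p=arm.grab_frame("wrist");s=arm.get_state();print(s["eef_pos"].round(4),s["force"].round(1))
save(p,"wrist9")
E
```

```text
t: 35.02
eef_pos: [0.5607, -0.1966, 0.1229]
ee_rot: [-0.003, 1.568, -3.101]
force: [-2.1, 1.6, 6.9]
width: 0.0006
[ 0.5607 -0.1966  0.1229] [-2.8  1.3  5.8]
[ 0.5607 -0.1966  0.1229] [-1.4  1.2  6.1]
[ 0.5607 -0.1966  0.1229] [-1.3  1.5  6.1]
[ 0.5607 -0.1966  0.1229] [-1.8  1.1  6. ]
```

View pics/wrist9.png

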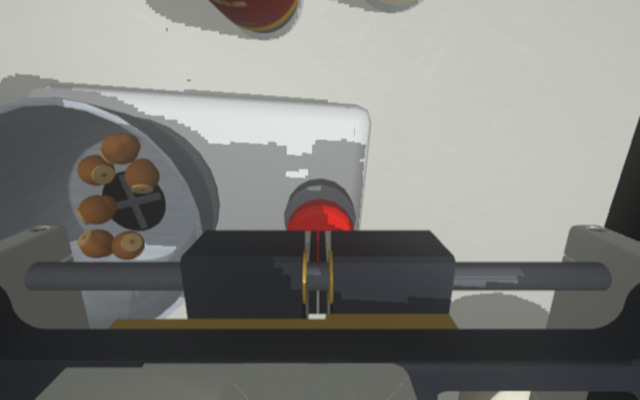

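All six nuts are visible in the hopper between (97,170) and (127,245). The fingers sit on the red cap at (320,215), about 12 mm down and pushing about 6 N, close to the 6.6 N the spring gives half-way.

```bash
python3 -c "
from station import arm
print(arm.job_done())"
```

```text
the job is handed in; nothing more can be done
None
```

I poured all six hazelnuts into the hopper, stood the empty cup upright on the worktop and let go of it. I then handed the job in at about 35 s of the 58 s allowed, with the fingers still holding the plunger half-way.

**Nuts:** I counted six in the hopper in the last picture.

**Cup:** It showed empty before I set it down, and stands upright and clear of the fingers. The fingers opened with it about 3 mm above its original height, so it dropped slightly.

**Plunger:** The fingertips were at 122.9 mm, which is 12.1 mm down. The upward force was about 6 N, against the 6.6 N expected half-way. I couldn't check the white ring against the collar, because the gripper hid it; the depth comes from the fingertip height and the force.

**Bowls:** Both were in the same place in the overhead view taken after the cup was set down.

**Problems on the way:** An empty test of the pouring turn ran the last joint to its −3.03 limit, so I gripped the handle with the hand turned half round. The networks also placed a few points wrongly, such as a "plunger_top" on a bowl, and I discarded those.

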